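# Lever the floor hatch up onto its hold-open catch

## Task

Prop the floor hatch open: swing its dog well clear of the lid by the peg, press down the long end of the lifting bar until the spring catch snaps fully in under the lid's edge, then ease the bar up so that the lid settles on the catch without dropping. Only push and press: lift nothing, leave the bar seated in its fork, do not touch the lid itself, and leave the tools round the hatch where they lie.

Things in the scene. Friction and masses are not known exactly. Their poses are not given: they have to be found in the camera images.
- hatch_frame: Fixed dark steel hatch frame of box section, 260 x 157 x 50 mm, with the lever's fork on a foot strip in front. Origin on the bench under the fork. Its +y runs along the lever from fork to press plate, z up; the lid lies on the -y side (frame from y = -0.133 to -0.29, x = -0.13 to 0.13); the dog is on its -x side, towards the robot.
- lid_edge (a point): Middle of the lower front edge of the lid (this edge is 172 mm from the hinge line). The lid is a 224 x 180 x 10 mm steel tread plate, about 4 kg, lying on the frame, underside at z = 0.05 when shut, with a 60 mm wide lifting tab that sticks out 53 mm over the toe of the lever.
- lid (a joint): Opening angle of the lid, rad: 0 shut. The catch snaps in when the lid passes about 0.27; resting on the catch it reads about 0.26; with the lever pressed right down to the bench about 0.35. If let go without the catch it falls shut.
- dog (a joint): Angle of the dog (the turn button that keeps the lid shut), rad: 0 tongue square over the lid, grows anticlockwise seen from above, stop at 1.6. The tongue blocks the lid up to about 1.1; well clear means 1.25 or more. Stiff: about 2 N at the peg turns it, and it stays where it is left.
- dog_peg (a point): Top centre of the upright round peg, 16 mm thick, rising 46 mm from the dog's tail (flat bar's top at z = 0.07, peg's top at 0.116). The dog turns about a vertical stud at (-0.150, -0.215) in the frame's axes, 65 mm from the peg. At angle 0 the peg is on the stud's -x side (frame's axes); to open, push it round the circle, first towards the frame's -y.
- catch (a joint): Angle of the spring catch, rad: about 0 while it leans on the edge of the shut lid, 0.225 at its stop when it stands fully in under the lid's edge. Its spring moves it; it need not be touched. It counts as snapped in above 0.17.
- catch_top (a point): Top of the spring catch, an upright 26 x 8 mm steel strut, 75 mm high, in two lugs at the front of the frame beside the lever (robot's side).
- lever: The lifting bar: loose cranked steel lever, 22 mm wide, 0.6 kg, its 12 mm cross pin resting in the fork's open slots 0.1 m above the bench. Origin on the pin; at the start its axes are parallel to the frame's, +y towards the press plate; it turns about its x as it is pressed. Its short toe (0.1 m) lies under the lid's tab; its long arm rises at 18 degrees.
- press_plate (a point): Centre of the top of the 60 x 60 mm press plate at the lever's long end, 0.27 m from the pin; at first about 0.20 m above the bench, sloping 18 degrees up away from the pin, level at half stroke. The catch snaps in once the lever has turned about 0.48 rad (plate about 0.07 m up); at 0.62 rad the bar's end meets the bench. It takes 5 to 12 N. With the lid on the catch the bar stays down by itself.
- screwdriver: Bystander: red-handled screwdriver, 224 mm, lying beside the lever.
- centre_punch: Bystander: steel centre punch, 116 mm, lying beyond the fork.
- nut_m12_2: Bystander: M12 nut lying flat beside the lever.
- bolt_m12_2: Bystander: M12 bolt, 58 mm, standing on its head beside the fork.
- magnet_square_1: Bystander: flat magnetic welding angle, 65 x 65 x 15 mm, on the robot's side of the fork.
- steel_cup: Bystander: enamel cup, 91 mm high, beside the lever on the robot's side.

How it is judged:
On the way, in this order (a step that is already met when the one before it is completed fails the run):
1. the dog is swung well clear of the lid, which is still shut (value of joint dog above 1.2 rad and value of joint lid below 0.05 rad), for 0.1 s.
2. the lever, pressed down, has raised the lid and the catch has snapped in under it (value of joint lid above 0.235 rad and value of joint catch above 0.17 rad and contact force between the fingers and lever above 0.5 N), for 0.1 s.
At the end, for the whole second after the job is handed in: The lid rests at an opening of 0.235 to 0.30 rad with its weight (more than 2 N) on the catch, which stands at more than 0.17 rad; the dog is turned by more than 1.15 rad; lid and lever are at rest and the lever's pin still lies in its fork (within about 5 mm) (value of joint lid between 0.235 and 0.3 rad and value of joint catch above 0.17 rad and contact force between lid and catch above 2 N and velocity of joint lid between -0.05 and 0.05 rad/s and value of joint dog above 1.15 rad and z of lever in the frame of hatch_frame between 0.094 and 0.105 m and linear speed of lever below 0.02 m/s); the robot touches nothing.
It fails at once if the lid drops (falls faster than 0.8 rad/s) (velocity of joint lid below -0.8 rad/s).
It fails at once if the lid itself is touched by the robot (contact force between any of the fingers, the arm and lid above 1 N).
It fails at once if the lever is lifted out of its fork (z of lever in the frame of hatch_frame above 0.115 m or distance of lever from where it was at the start of the episode above 0.03 m).
It fails at once if a bystander is moved by more than 30 mm (distance of any of screwdriver, centre_punch, nut_m12_2, bolt_m12_2, magnet_square_1, steel_cup from where it was at the start of the episode above 0.03 m).
It also fails if it takes over 64 s, if anything falls off the work surface, if the arm or the gripper's body presses on something with over 40 N, if the wrist force passes 120 N, or if a joint passes its speed limit or range.

## Robot

A 7-joint arm with a two-finger parallel gripper is mounted at the origin on a cart in front of the work surface, level with it; the furniture and walls round the work are solid. World frame = base frame: x ahead of the robot, y to its left, z up, the work surface at z = 0. Lengths are in m, angles in rad, forces in N, time in s.
With the tool pointing down it reaches from about 0.425 to 0.875 m from the base axis. Payload 4.7 kg.
Tool frame: the origin (TCP) lies midway between the tips of the shut fingers; the grasp point (between the pads) lies 19 mm behind it; z points along the fingers, y is the line along which they close (so a half turn about z gives the same grasp; the last joint's range is limited). The gripper opens to 87 mm and grips with 3 to 60 N. Pads are 19 mm wide; open, the fingers measure 117 mm over their backs; the gripper's body (75 mm by 190 mm) begins 51 mm behind the grasp point.
Start: joints at [1.169, 0.321, -0.07, 1.45, 0.023, 1.371, -0.057], TCP at [0.263, -0.595, 0.223] pointing down, gripper open.
Joint ranges: [-2.86, 2.86], [-0.3, 2.09], [-1.38, 1.24], [0.06, 2.45], [-1.56, 4.7], [0.09, 2.05], [-2.69, 2.69]. Speed limits (rad/s): [2.57, 2.57, 3.14, 3.14, 3.14, 3.14, 3.14].

## Interface

Orientations are given as a 3x3 rotation matrix whose columns are the frame's x, y, z axes.
In Python, from bench import status, eyes, workorder, spotter gives the robot as it stands. The module is installed in compiled form; this text tells all that it offers.
- The arm moves only by the tool step_arm, never from a script. Its argument "plan" is a list of rows, each a list of 3 entries, a list of its own where there are three numbers: the shift along the tool's x, y, z in m, then the turn, a rotation vector about the tool's x, y, z in rad, then the gripper's target within -1 to 1 (fully open at 1, half-way at 0, shut at -1). In form: [[[tx, ty, tz], [ax, ay, az], fingers], ...]. A call has 1 to 20 rows; each row shifts and turns the commanded pose from where the row before left it, along the tool's axes as they then stand; what a row does not reach is not made up. A row lasts 1/12 s, in which the tool goes at most 41.7 mm and 7.16 degrees, less where a joint would pass 70% of its speed; a pose out of reach is approached as far as the arm can. A call is refused whole if a number of a shift passes 0.0417 or a number of a turn 0.125, either way. A call with a gripper value outside its range is refused whole. The fingers move at their own pace and stop on an object; the grip force is fixed at half the most. Time passes only in rows, so rows that do not move let the fingers close. It gives the time, the measured TCP pose, the force, the opening and the grip force at its end, in the units of the state.
- status.observe(): the state, without advancing time (a new reading comes with each control period).
- eyes.grab_frame(name): name is "scene" or "side" or "wrist"; returns the picture (420x560x3 uint8, blue, green, red); there is no depth.
- eyes.camera_info(name): a dict with "intrinsics" (3x3 intrinsics, pixels), "R" (3x3) and "t" (3): a world point X has camera coordinates R X + t. Camera axes: x right, y down, z forward; pixel columns grow to the right and rows downward; lengths in m; the calibration is good to about 2 mm. A picture is of the moment at which its call begins: read the wrist's pose just before it. camera_info takes no time and is no camera call; for the wrist camera it gives the pose at the moment of the call.
- workorder.hand_in(): hands the job in; it is judged then, once.
Trained networks look in the newest picture that a camera, given by its name, has taken for a name from the list of things; names that differ only in an ending like _2 or _b are one class to them, and where a whole thing is asked for, a point or a joint stands for the part that bears it (a point fixed in the world has none). Each returns a list of dicts, best first, with "score" (0 to 1); they miss things now and then, are a little off and sometimes report something else, mostly with a low value. They report only what shows in the picture. A call takes as long as a camera call.
- spotter.look_for(name, camera): "extent" ([left, top, right, bottom] in pixels, round what is visible of it).
- spotter.pinpoint(name, camera): "position" ([column, row] in pixels: a listed point, or the origin of a listed thing).
The state is a dict: "time_s": time; "joints": joint angles; "joint_velocities": joint speeds; "tau": joint torques, N m; "ee_pos": TCP position; "orientation": TCP orientation; "ft_force": force on the tool from outside, world axes, zero at the start; "wrist_torque": the same for the moment, N m; "opening": opening from 0.0 (shut) to 1.0 (fully open); "grip_force": force on a finger pad.
Only numpy, scipy, OpenCV 4.12 (cv2) and the standard library are available. Lean on these libraries where they do the work, as an engineer would, in place of code of your own. Each camera call takes 0.05 s, during which the arm holds its last target. There are 200 camera calls.

## Working session

There is one attempt and no reset: what is moved stays moved. The work goes in short steps, Python scripts to look and compute and a tool call to move; the robot and the scene stay as the last step left them, time stands still between calls to the robot, and variables do not carry over. Pictures are saved under pics/ and viewed, at most 10 in all, crops included, and the job is handed in when it is done.

Besides the shell and the picture viewer there is one more tool, called after "Emit:" as name([rows], argument=value, ...), one row to a line, values as JSON. step_arm: Moves the arm, as the interface text tells. Its arguments: {"type":"object","properties":{"plan":{"type":"array"}},"required":["plan"]}

```bash
mkdir -p pics; cat > h.py <<'E'
import numpy as np, cv2
from bench import status, eyes, workorder, spotter
def tri(obs):
    # obs: list of (camera info, pixel)
    A=[];b=[]
    for c,p in obs:
        K,R,t=map(np.array,(c["intrinsics"],c["R"],c["t"]))
        d=R.T@np.linalg.inv(K)@np.array([p[0],p[1],1.]); d/=np.linalg.norm(d); o=-R.T@t
        P=np.eye(3)-np.outer(d,d); A.append(P); b.append(P@o)
    X=np.linalg.lstsq(np.vstack(A),np.hstack(b),rcond=None)[0]
    return X,[np.linalg.norm(P@X-q) for P,q in zip(A,b)]
def onz(c,p,z):
    K,R,t=map(np.array,(c["intrinsics"],c["R"],c["t"]))
    d=R.T@np.linalg.inv(K)@np.array([p[0],p[1],1.]); o=-R.T@t
    return o+d*(z-o[2])/d[2]
def proj(c,X):
    K,R,t=map(np.array,(c["intrinsics"],c["R"],c["t"])); q=K@(R@np.array(X)+t); return q[:2]/q[2]
E
python3 - <<'E'
from h import *
s=status.observe(); print(s["time_s"],s["ee_pos"],np.round(s["orientation"],3).tolist(),s["opening"])
ims=[]
for n in ("scene","side"):
    im=eyes.grab_frame(n); cv2.imwrite(f"pics/{n}0.png",im)
    c=eyes.camera_info(n); print(n,"cam at",-np.array(c["R"]).T@np.array(c["t"]))
names="dog_peg press_plate lid_edge catch_top lever hatch_frame steel_cup screwdriver magnet_square_1 nut_m12_2".split()
for nm in names:
    obs=[]
    for n in ("scene","side"):
        r=spotter.pinpoint(nm,n)
        if r: obs.append((eyes.camera_info(n),r[0]["position"])); print(nm,n,np.round(r[0]["position"],1),round(r[0]["score"],2),len(r))
    if len(obs)==2:
        X,e=tri(obs); print("   ",X.round(4),np.round(e,4))
E
```

```text
0.0 [ 0.26231026 -0.59411068  0.22144342] [[0.915, 0.404, -0.001], [0.404, -0.915, 0.002], [-0.0, -0.002, -1.0]] 1.0014811190611486
scene cam at [-0.00610663  0.40002094  0.9614322 ]
side cam at [ 0.5801116  -0.61573909  0.76459398]
dog_peg scene [407.2 181.4] 0.91 2
dog_peg side [237.8 325.8] 0.7 2
    [ 0.4985 -0.2154  0.1186] [0.0027 0.0027]
press_plate scene [188.5 252.3] 0.96 1
press_plate side [255.4 142.1] 0.68 1
    [0.5083 0.3085 0.1936] [0.0008 0.0008]
lid_edge scene [306.1 182.3] 0.77 1
lid_edge side [314.7 274.7] 0.8 2
    [ 0.656  -0.0411  0.055 ] [0.0031 0.0031]
catch_top scene [335.9 182.8] 0.69 1
catch_top side [286.6 271.5] 0.6 1
    [ 0.5876 -0.076   0.1054] [0.0062 0.0062]
lever scene [272.7 200.8] 0.68 1
lever side [291.2 226.3] 0.84 1
    [0.6062 0.0757 0.1007] [0.0018 0.0018]
hatch_frame scene [272.8 226.7] 0.98 2
hatch_frame side [288.8 250.2] 0.75 1
    [0.6014 0.0797 0.0094] [0.0009 0.0009]
steel_cup scene [296.1 271.6] 0.76 1
steel_cup side [238.7 248.9] 0.88 1
    [0.4695 0.0904 0.0013] [0.0014 0.0014]
screwdriver scene [218.1 237.3] 0.66 1
screwdriver side [305.5 218.6] 0.6 2
    [0.6474 0.208  0.0007] [0.0031 0.0031]
magnet_square_1 scene [363.2 268. ] 0.55 1
magnet_square_1 side [207.7 288. ] 0.77 3
    [ 0.4045 -0.0448  0.0073] [0.0024 0.0024]
nut_m12_2 scene [250.9 289.2] 0.64 1
nut_m12_2 side [243.2 221.1] 0.36 1
    [0.4756 0.2    0.0019] [0.0046 0.0046]
```

```bash
python3 - <<'E'
import cv2
a=cv2.imread("pics/scene0.png");b=cv2.imread("pics/side0.png")
cv2.imwrite("pics/s1.png",cv2.resize(a,(800,600)));cv2.imwrite("pics/s2.png",cv2.resize(b,(800,600)))
E
python3 - <<'E'
from h import *
f=np.array([.6014,.0797,0]);l=np.array([.6062,.0757,0]);o=(f+l)/2
p=np.array([.5083,.3085,0])
y=(p-o);print(np.linalg.norm(y), "expect .257");y/=np.linalg.norm(y);x=np.array([y[1],-y[0],0])
print("y",y,"yaw",np.degrees(np.arctan2(-y[0],y[1])))
st=o-.150*x-.215*y; print("stud",st)
peg=np.array([.4985,-.2154,0]);d=peg-st;print(np.linalg.norm(d),"dog ang",np.arctan2(-(d@y),-(d@x)))
print("lid edge pred", o+y*(-.133-.0), "meas frame",[(np.array([.656,-.0411,0])-o)@x,(np.array([.656,-.0411,0])-o)@y])
for a in np.arange(0,1.61,.2): print(round(a,1),(st-.065*(np.cos(a)*x+np.sin(a)*y)).round(4))
E
```

```text
0.2497776811486567 expect .257
y [-0.38234001  0.92402171  0.        ] yaw 22.478703509008543
stud [ 0.54739984 -0.17831567  0.        ]
0.06137134886879987 dog ang 0.2565110644479067
lid edge pred [ 0.65465122 -0.04519489  0.        ] meas frame [np.float64(0.002811940589607724), np.float64(-0.12973192741233947)]
0.0 [ 0.4873 -0.2032  0.    ]
0.2 [ 0.4935 -0.2146  0.    ]
0.4 [ 0.5018 -0.2246  0.    ]
0.6 [ 0.5119 -0.2327  0.    ]
0.8 [ 0.5234 -0.2387  0.    ]
1.0 [ 0.5359 -0.2423  0.    ]
1.2 [ 0.5488 -0.2433  0.    ]
1.4 [ 0.5617 -0.2417  0.    ]
1.6 [ 0.574  -0.2376  0.    ]
```

View pics/s1.png

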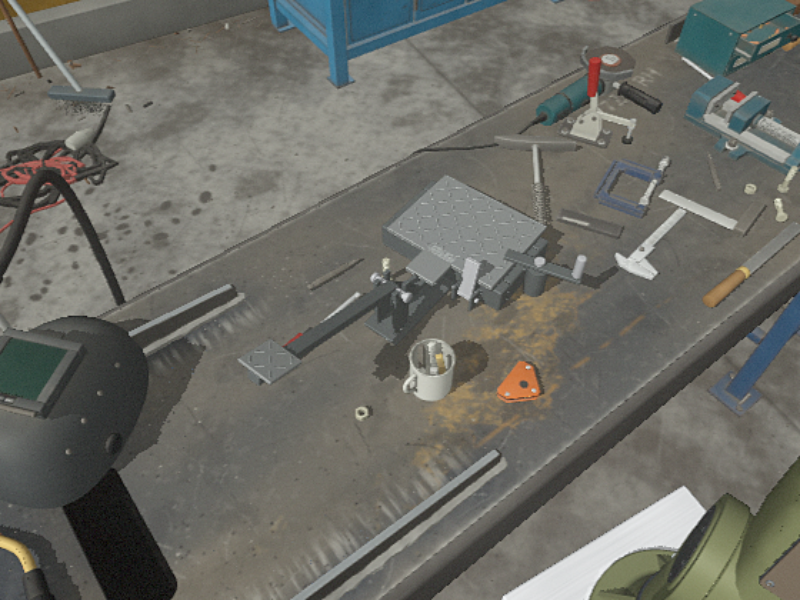

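View pics/s2.png

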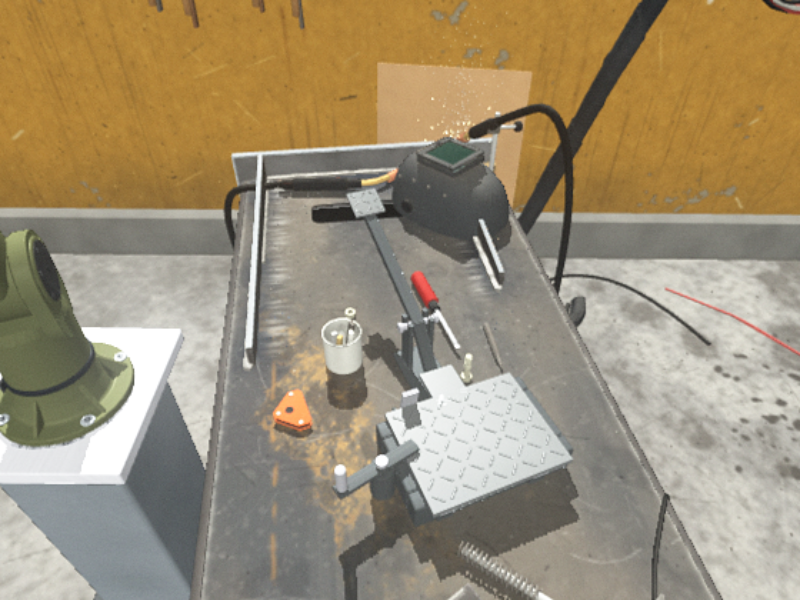

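Both views agree: the peg top is at scene (580,258) and side (340,470), and the plate is at scene (268,361), in the enlarged pixels. The triangulated points match the given sizes. Frame yaw is about 22.5° and the dog is at about 0.2 rad. I'll move above a spot behind the peg with the fingers shut.

Emit:
step_arm([
  [[0.026,-0.0205,0],[0,0,0],-1],
  [[0.026,-0.0205,0],[0,0,0],-1],
  [[0.026,-0.0205,0],[0,0,0],-1],
  [[0.026,-0.0205,0],[0,0,0],-1],
  [[0.026,-0.0205,0],[0,0,0],-1],
  [[0.026,-0.0205,0],[0,0,0],-1],
  [[0.026,-0.0205,0],[0,0,0],-1],
  [[0.026,-0.0205,0],[0,0,0],-1],
  [[0.026,-0.0205,0],[0,0,0],-1],
  [[0.026,-0.0205,0],[0,0,0],-1],
  [[0.026,-0.0205,0],[0,0,0],-1],
  [[0.026,-0.0205,0],[0,0,0],-1],
  [[0.026,-0.0205,0],[0,0,0],-1],
  [[0.026,-0.0205,0],[0,0,0],-1],
  [[0,0,0],[0,0,-0.085],-1],
  [[0,0,0],[0,0,-0.085],-1],
  [[0,0,0],[0,0,0],-1],
])

```text
time_s: 2.52
ee_pos: [0.4799, -0.1844, 0.2227]
orientation: [[0.831, 0.556, 0.0], [0.556, -0.831, -0.0], [-0.0, 0.0, -1.0]]
ft_force: [0.8, -0.2, -0.9]
opening: 0.004
grip_force: 0.0
```

```bash
python3 - <<'E'
from h import *
obs=[]
for n in ("wrist","scene","side"):
    c=eyes.camera_info(n); im=eyes.grab_frame(n)
    if n=="wrist": cv2.imwrite("pics/w1.png",im)
    r=spotter.pinpoint("dog_peg",n)
    if r: print(n,r[0]); print(onz(c,r[0]["position"],.116)); obs.append((c,r[0]["position"]))
if len(obs)>1: print(tri(obs))
c=eyes.camera_info("side"); print("helmet base side",onz(c,(300,158),0), onz(c,(275,140),0))
c=eyes.camera_info("scene"); print("helmet scene",onz(c,(105,275),0.0))
E
```

```text
wrist {'position': [326.1, 214.6], 'score': 0.66}
[ 0.49872127 -0.21829866  0.116     ]
scene {'position': [404.8, 181.9], 'score': 0.91}
[ 0.49886809 -0.21234684  0.116     ]
side {'position': [236.2, 327.9], 'score': 0.94}
[ 0.49790077 -0.21674048  0.116     ]
(array([ 0.49884303, -0.21613936,  0.11473955]), [np.float64(0.0024290177556882905), np.float64(0.002738640682417743), np.float64(0.0010959555266575151)])
helmet base side [0.64326274 0.52048509 0.        ] [0.55451402 0.63654188 0.        ]
helmet scene [ 6.73946829e-01  4.75418854e-01 -1.11022302e-16]
```

The peg is confirmed at (0.499,-0.216) and the helmet is clear of the plate. Next I descend.

Emit:
step_arm([
  [[0,0,0.03],[0,0,0],-1],
  [[0,0,0.03],[0,0,0],-1],
  [[0,0,0.03],[0,0,0],-1],
  [[0,0,0.03],[0,0,0],-1],
  [[-0.001,0,0.014],[0,0,0],-1],
  [[0,0,0],[0,0,0],-1],
  [[0,0.006,0],[0,0,0],-1],
  [[0,0.006,0],[0,0,0],-1],
  [[0,0.004,0],[0,0,0],-1],
  [[-0.0023,0.0065,0],[0,0,-0.1],-1],
  [[-0.0023,0.0065,0],[0,0,-0.1],-1],
  [[-0.0023,0.0065,0],[0,0,-0.1],-1],
  [[0,0,0],[0,0,0],-1],
])

```text
time_s: 3.9
ee_pos: [0.496, -0.22, 0.0899]
orientation: [[0.632, 0.775, 0.002], [0.775, -0.632, -0.001], [0.001, 0.003, -1.0]]
ft_force: [-0.8, 0.4, -0.4]
opening: 0.007
grip_force: 0.1
```

Emit:
step_arm([
  [[-0.0023,0.0065,0],[0,0,-0.1],-1],
  [[-0.0023,0.0065,0],[0,0,-0.1],-1],
  [[-0.0023,0.0065,0],[0,0,-0.1],-1],
  [[-0.0023,0.0065,0],[0,0,-0.1],-1],
  [[-0.0023,0.0065,0],[0,0,-0.1],-1],
  [[-0.0023,0.0065,0],[0,0,-0.1],-1],
  [[-0.0023,0.0065,0],[0,0,-0.1],-1],
  [[-0.0023,0.0065,0],[0,0,-0.1],-1],
  [[0,0.004,0],[0,0,0],-1],
  [[0,0,0],[0,0,0],-1],
  [[0,0,0],[0,0,0],-1],
])

```text
time_s: 4.82
ee_pos: [0.541, -0.2518, 0.089]
orientation: [[-0.111, 0.994, 0.001], [0.994, 0.111, -0.001], [-0.001, 0.001, -1.0]]
ft_force: [-1.0, -0.7, -0.8]
opening: 0.005
grip_force: 0.0
```

```bash
python3 - <<'E'
from h import *
obs=[]
for n in ("wrist","scene","side"):
    c=eyes.camera_info(n); im=eyes.grab_frame(n); cv2.imwrite(f"pics/{n}2.png",im)
    r=spotter.pinpoint("dog_peg",n)
    if r: print(n,r[0],onz(c,r[0]["position"],.116))
E
```

```text
scene {'position': [400.4, 161.7], 'score': 0.65} [ 0.55509919 -0.24318441  0.116     ]
```

View pics/side2.png

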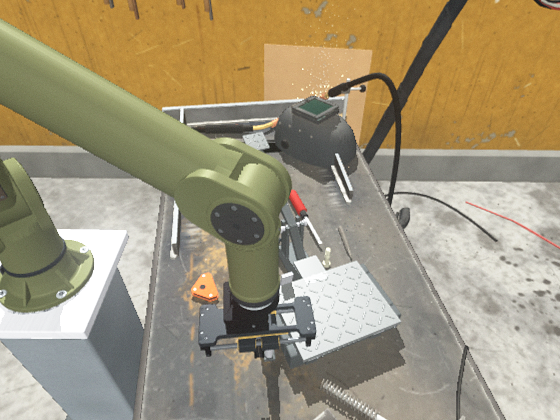

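The gripper has carried the peg round to about 1.3–1.35 rad (it is hidden in side, at scene (400,162)). I'll push a little further, then back off and rise.

Emit:
step_arm([
  [[0.003,0.003,0],[0,0,-0.05],-1],
  [[0.002,0.003,0],[0,0,-0.05],-1],
  [[0,0,0],[0,0,0],-1],
  [[0,0,0],[0,0,0],-1],
  [[0,-0.01,0],[0,0,0],-1],
  [[0,-0.015,0],[0,0,0],-1],
  [[0,0,-0.03],[0,0,0],-1],
  [[0,0,-0.04],[0,0,0],-1],
  [[0,0,-0.04],[0,0,0],-1],
  [[0,0,-0.04],[0,0,0],-1],
  [[0,0,-0.04],[0,0,0],-1],
  [[0,0,0],[0,0,0],-1],
])

```text
time_s: 6.12
ee_pos: [0.5246, -0.2519, 0.2878]
orientation: [[-0.212, 0.977, 0.013], [0.977, 0.212, -0.007], [-0.009, 0.011, -1.0]]
ft_force: [1.7, -0.3, 1.1]
opening: 0.002
grip_force: 0.0
```

```bash
python3 - <<'E'
from h import *
st=np.array([0.5474,-.1783,0]);x=np.array([.924,.382,0]);y=np.array([-.382,.924,0])
obs=[]
for n in ("wrist","scene","side"):
    c=eyes.camera_info(n); im=eyes.grab_frame(n); cv2.imwrite(f"pics/{n}3.png",im)
    r=spotter.pinpoint("dog_peg",n)
    if r:
        X=onz(c,r[0]["position"],.116);d=X-st; print(n,r[0],X,"ang",np.arctan2(-(d@y),-(d@x)),np.linalg.norm(d[:2]))
E
```

```text
wrist {'position': [313.5, 195.1], 'score': 0.57} [ 0.56270382 -0.24813617  0.116     ] ang 1.3945036973986764 0.07149334441481878
scene {'position': [403.3, 159.8], 'score': 0.61} [ 0.55674385 -0.2531623   0.116     ] ang 1.3029465522445993 0.07544316884590095
side {'position': [273.3, 342.3], 'score': 0.92} [ 0.56784222 -0.24550894  0.116     ] ang 1.4740431529670057 0.07024902766251964
```

View pics/scene3.png

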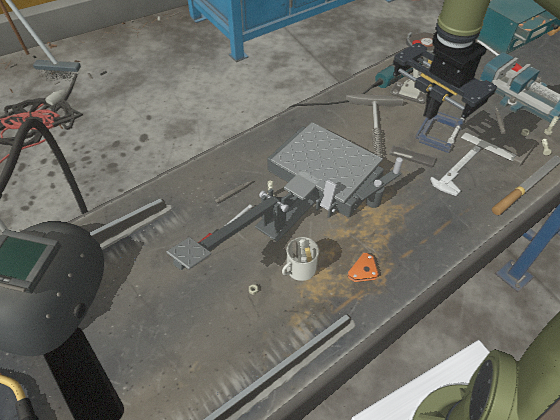

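The dog tongue is clear of the lid, with the peg at (398,161) and the angle about 1.4. The plate is at (188,252). I'm moving above the press plate.

Emit:
step_arm([
  [[0.0345,0.0064,0],[0,0,0],-1],
  [[0.0345,0.0064,0],[0,0,0],-1],
  [[0.0345,0.0064,0],[0,0,0],-1],
  [[0.0345,0.0064,0],[0,0,0],-1],
  [[0.0345,0.0064,0],[0,0,0],-1],
  [[0.0345,0.0064,0],[0,0,0],-1],
  [[0.0345,0.0064,0],[0,0,0],-1],
  [[0.0345,0.0064,0],[0,0,0],-1],
  [[0.0345,0.0064,0],[0,0,0],-1],
  [[0.0345,0.0064,0],[0,0,0],-1],
  [[0.0345,0.0064,0],[0,0,0],-1],
  [[0.0345,0.0064,0],[0,0,0],-1],
  [[0.0345,0.0064,0],[0,0,0],-1],
  [[0.0345,0.0064,0],[0,0,0],-1],
  [[0.0345,0.0064,0],[0,0,0],-1],
  [[0.0345,0.0064,0],[0,0,0],-1],
  [[0,0,0],[0,0,-0.09],-1],
  [[0,0,0],[0,0,-0.09],-1],
  [[0,0,0],[0,0,0],-1],
])

```text
time_s: 8.0
ee_pos: [0.5024, 0.3109, 0.2767]
orientation: [[-0.389, 0.921, -0.003], [0.921, 0.389, -0.001], [0.001, -0.003, -1.0]]
ft_force: [0.2, -0.9, 0.1]
opening: 0.007
grip_force: 0.0
```

```bash
python3 - <<'E'
from h import *
obs=[]
for n in ("wrist","side","scene"):
    c=eyes.camera_info(n); im=eyes.grab_frame(n); cv2.imwrite(f"pics/{n}4.png",im)
    r=spotter.pinpoint("press_plate",n)
    if r: obs.append((c,r[0]["position"])); print(n,r[0],onz(c,r[0]["position"],.197))
if len(obs)>1: print(tri(obs))
s=status.observe();print(s["ee_pos"],s["orientation"],s["ft_force"],s["joints"])
E
```

```text
wrist {'position': [282.5, 222.2], 'score': 0.56} [0.50727221 0.31117561 0.197     ]
side {'position': [256.2, 140.1], 'score': 0.79} [0.50975275 0.31244656 0.197     ]
scene {'position': [188.2, 252.5], 'score': 0.55} [0.50671568 0.30980366 0.197     ]
(array([0.50808592, 0.31071361, 0.19694819]), [np.float64(0.0008956141555742911), np.float64(0.0019965855371955102), np.float64(0.0014828158139464573)])
[0.50384782 0.30938389 0.27832441] [[-3.82560149e-01  9.23930584e-01 -9.46815541e-05]
 [ 9.23930496e-01  3.82560062e-01 -4.87746161e-04]
 [-4.14422214e-04 -2.74071419e-04 -9.99999877e-01]] [-0.05708391  0.20700932  0.3206753 ] [ 0.20822593  0.30819435 -0.99367148  1.49074324  0.25834962  1.48231469
 -0.39405584]
```

Emit:
step_arm([
  [[0,0.0045,0.03],[0,0,0],-1],
  [[0,0,0.03],[0,0,0],-1],
  [[0.001,0,0.012],[0,0,0],-1],
  [[0.002,0,0.008],[0,0,0],-1],
  [[0.003,0,0.008],[0,0,0],-1],
  [[0.0022,0,0.008],[0,0,0],-1],
  [[0.0022,0,0.008],[0,0,0],-1],
  [[0.002,0,0.008],[0,0,0],-1],
  [[0.0015,0,0.008],[0,0,0],-1],
  [[0.001,0,0.008],[0,0,0],-1],
  [[0.001,0,0.008],[0,0,0],-1],
])

```text
time_s: 9.22
ee_pos: [0.5031, 0.3272, 0.1449]
orientation: [[-0.384, 0.923, 0.004], [0.923, 0.384, 0.001], [-0.001, 0.004, -1.0]]
ft_force: [-1.1, -2.5, 5.9]
opening: 0.004
grip_force: 3.3
```

Emit:
step_arm([
  [[0.0008,0,0.008],[0,0,0],-1],
  [[0.0005,0,0.008],[0,0,0],-1],
  [[0.0004,0,0.008],[0,0,0],-1],
  [[0.0002,0,0.008],[0,0,0],-1],
  [[0,0,0.008],[0,0,0],-1],
  [[-0.0002,0,0.008],[0,0,0],-1],
  [[-0.0004,0,0.008],[0,0,0],-1],
  [[-0.0006,0,0.008],[0,0,0],-1],
  [[-0.0008,0,0.008],[0,0,0],-1],
  [[-0.001,0,0.006],[0,0,0],-1],
  [[0,0,0],[0,0,0],-1],
  [[0,0,0],[0,0,0],-1],
  [[0,0,0],[0,0,0],-1],
])

```text
time_s: 10.3
ee_pos: [0.5026, 0.3281, 0.0664]
orientation: [[-0.386, 0.923, 0.002], [0.923, 0.385, 0.004], [0.003, 0.004, -1.0]]
ft_force: [-0.3, 5.3, 4.2]
opening: 0.002
grip_force: 2.5
```

```bash
python3 - <<'E'
from h import *
print(status.observe()["ft_force"],status.observe()["ee_pos"])
T=[]
for n in ("scene","side"):
    c=eyes.camera_info(n); im=eyes.grab_frame(n)
    o=[]
    for nm in ("catch_top","lid_edge"):
        r=spotter.pinpoint(nm,n); print(n,nm,r[:1])
    x0,y0=(230,110) if n=="scene" else (220,210)
    T.append(cv2.resize(im[y0:y0+140,x0:x0+180],(400,311),interpolation=cv2.INTER_CUBIC))
cv2.imwrite("pics/c5.png",np.hstack(T))
E
```

```text
[-0.32918699  5.27594613  4.18163818] [0.5026331  0.32810244 0.06637933]
scene catch_top [{'position': [336.5, 183.3], 'score': 0.73}]
scene lid_edge [{'position': [304.3, 169.5], 'score': 0.88}]
side catch_top []
side lid_edge [{'position': [317.3, 264.1], 'score': 0.69}]
```

View pics/c5.png

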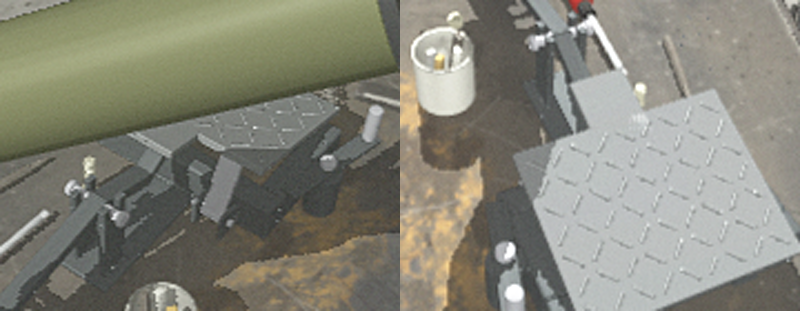

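The lid is up (its front edge is raised in both crops), but the catch at crop (228,175) still leans outside. The arm lags its command, so I press further.

Emit:
step_arm([
  [[-0.001,0,0.006],[0,0,0],-1],
  [[-0.001,0,0.006],[0,0,0],-1],
  [[-0.001,0,0.006],[0,0,0],-1],
  [[0,0,0],[0,0,0],-1],
  [[0,0,0],[0,0,0],-1],
  [[0,0,0],[0,0,0],-1],
])

```text
time_s: 11.1
ee_pos: [0.5029, 0.3228, 0.0466]
orientation: [[-0.385, 0.923, -0.001], [0.923, 0.385, -0.0], [-0.0, -0.001, -1.0]]
ft_force: [-1.4, 4.3, 3.4]
opening: 0.006
grip_force: 2.1
```

```bash
python3 - <<'E'
from h import *
T=[]
for n in ("scene","side"):
    c=eyes.camera_info(n); im=eyes.grab_frame(n)
    for nm in ("catch_top","lid_edge"):
        r=spotter.pinpoint(nm,n); print(n,nm,r[:1])
    x0,y0=(230,110) if n=="scene" else (220,210)
    T.append(cv2.resize(im[y0:y0+140,x0:x0+180],(400,311),interpolation=cv2.INTER_CUBIC))
cv2.imwrite("pics/c6.png",np.hstack(T))
E
```

```text
scene catch_top [{'position': [336.5, 179.0], 'score': 0.79}]
scene lid_edge [{'position': [306.4, 163.9], 'score': 0.71}]
side catch_top [{'position': [344.2, 241.3], 'score': 0.19}]
side lid_edge [{'position': [319.8, 260.7], 'score': 0.66}]
```

View pics/c6.png

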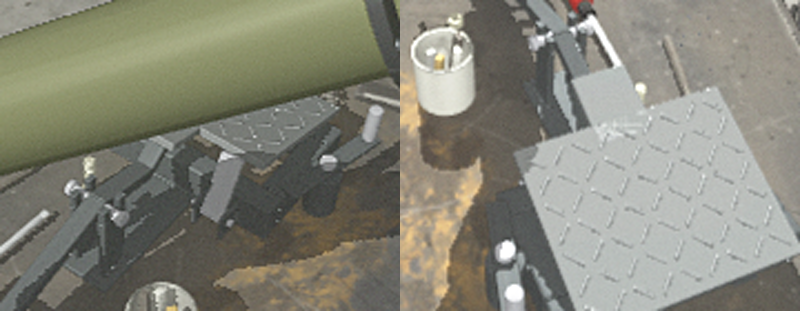

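```bash
python3 - <<'E'
from h import *
c=eyes.camera_info("scene")
X=onz(c,(336.5,183.3),.09);y=np.array([-.382,.924,0]);print(X,(X-[.6038,.0777,0])@y)
for d in (0,.008,.017): print(d,proj(c,X-d*y))
E
```

```text
[ 0.58942597 -0.08629059  0.09      ] -0.1460364270709055
0 [336.5 183.3]
0.008 [338.39857376 181.32018042]
0.017 [340.51938142 179.10861687]
```

The catch-top shift matches the full swing of about 17 mm. Now I'll ease up slowly and watch the force.

Emit:
step_arm([
  [[0,0,0.004],[0,0,0],-1],
  [[0,0,0],[0,0,0],-1],
  [[0,0,0],[0,0,0],-1],
  [[0.0005,0,-0.004],[0,0,0],-1],
  [[0.0005,0,-0.004],[0,0,0],-1],
  [[0.0005,0,-0.004],[0,0,0],-1],
  [[0.0005,0,-0.004],[0,0,0],-1],
  [[0.0005,0,-0.004],[0,0,0],-1],
  [[0.0005,0,-0.004],[0,0,0],-1],
  [[0,0,-0.004],[0,0,0],-1],
  [[0,0,-0.004],[0,0,0],-1],
  [[0,0,-0.004],[0,0,0],-1],
  [[0,0,-0.004],[0,0,0],-1],
  [[0,0,-0.004],[0,0,0],-1],
  [[0,0,0],[0,0,0],-1],
  [[0,0,0],[0,0,0],-1],
])

```text
time_s: 12.73
ee_pos: [0.5023, 0.3251, 0.0865]
orientation: [[-0.384, 0.923, 0.0], [0.923, 0.384, -0.001], [-0.001, -0.0, -1.0]]
ft_force: [-1.4, 0.2, 0.5]
opening: 0.001
grip_force: 0.0
```

The force is gone, so the lid rests on the catch. I'll retreat upward.

Emit:
step_arm([
  [[0,0,-0.006],[0,0,0],-1],
  [[0,0,-0.01],[0,0,0],-1],
  [[0,0,-0.02],[0,0,0],-1],
  [[0,0,-0.03],[0,0,0],-1],
  [[0,0,-0.03],[0,0,0],-1],
  [[0,0,-0.03],[0,0,0],-1],
  [[0,0,-0.03],[0,0,0],-1],
  [[0,0,-0.03],[0,0,0],-1],
  [[0,0,0],[0,0,0],-1],
  [[0,0,0],[0,0,0],-1],
  [[0,0,0],[0,0,0],-1],
])

```text
time_s: 13.65
ee_pos: [0.5018, 0.3254, 0.2724]
orientation: [[-0.385, 0.923, -0.0], [0.923, 0.385, -0.001], [-0.001, -0.0, -1.0]]
ft_force: [0.2, 0.2, -0.9]
opening: 0.006
grip_force: 0.0
```

```bash
python3 - <<'E'
from h import *
T=[]; o=[]
for n in ("scene","side"):
    im=eyes.grab_frame(n); T.append(cv2.resize(im[90:370,120:440],(400,350)))
    r=spotter.pinpoint("press_plate",n)
    if r:o.append((eyes.camera_info(n),r[0]["position"]))
if len(o)==2: print(tri(o))
cv2.imwrite("pics/c7.png",np.hstack(T))
E
```

```text
(no output)
```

View pics/c7.png

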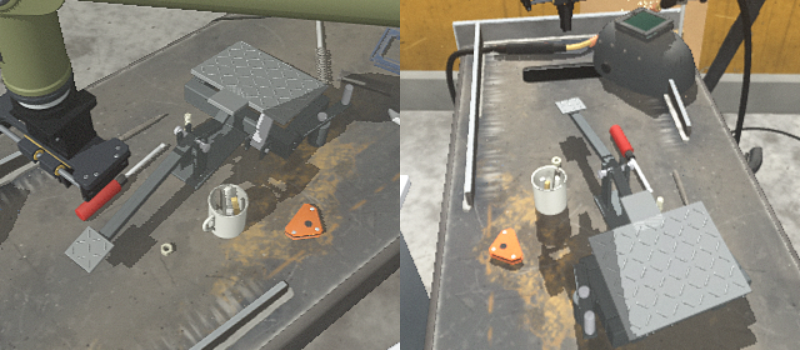

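The lid stands propped with the catch under its edge (crop (262,128)). The bar stays down with the plate at (88,250), the dog is clear, and the tools are unmoved.

```bash
python3 -c "
from bench import workorder
print(workorder.hand_in())"
```

```text
the job is handed in; nothing more can be done
None
```

I handed the job in at about 14 s; no verdict came back. In the last pictures the lid rests on the catch, the dog is clear (about 1.4 rad), the bar stays down by itself, the tools look unmoved and the arm is clear.

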